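# Load the sample shaker and shift it into the green gear

## Robot

A 6-joint arm with a two-finger parallel gripper is mounted at the origin on the work surface. World frame = base frame: x ahead of the robot, y to its left, z up, the work surface at z = 0. Lengths are in m, angles in degrees, forces in N, time in s.
With the tool pointing down it reaches from about 0.4 to 0.825 m from the base axis. Payload 7 kg.
Tool frame: the origin (TCP) lies at the very end of the fingers, on their centre line; the grasp point (between the pads) lies 19 mm behind it; z points along the fingers, x is the direction in which the jaws open and shut, and the axes are right-handed (so a half turn about z gives the same grasp; the last joint's range is limited). The gripper opens to 85 mm and grips with 20 to 120 N. Pads are 22 mm wide; open, the fingers measure 114 mm over their backs; the gripper's body (76 mm by 85 mm) begins 54 mm behind the grasp point. The pads swing forward as they close: fully open they stand 13 mm farther back than shut.
Start: joints at [88.012, 20.546, 0.682, 0, -70.136, -16.507], TCP at [0.214, 0.64, 0.206] pointing down, gripper open.
Joint ranges: [-176.03, 176.03], [-82.01, 121.73], [-58.28, 71.71], [-173.87, 95.51], [-174.79, -0.11], [-173.66, 173.66]. Speed limits (degrees/s): [136.94, 136.94, 172.46, 180, 180, 180].

## Interface

Orientations are given as [roll, pitch, yaw] about the fixed x, y, z axes, in that order (R = Rz(yaw) Ry(pitch) Rx(roll)).
In Python, from cell import env gives the robot as it stands.
- The arm moves only by the shell command python3 -m inch 'ROWS' [FORCE]. ROWS is JSON, a list of rows, each a list of 3 entries, a list of its own where there are three numbers: the turn, a rotation vector about the world's x, y, z in rad, then the shift along the world's x, y, z in cm, then the opening, from -1 (shut) to 1 (fully open). A call has 1 to 12 rows; each row is the pose to reach, as a shift and turn from the pose commanded when the call began; what a row does not reach only later rows make up. A row lasts 1/12 s, in which the tool goes at most 41.7 mm and 7.16 degrees, less where a joint would pass 70% of its speed; a pose out of reach is approached as far as the arm can. A call with a gripper value outside its range is refused whole. The fingers move at their own pace and stop on an object; FORCE is the grip in N (left out, the last holds). Time passes only in rows, so rows that repeat a pose let the fingers close. It gives the time, the measured TCP pose, the force and the opening at its end, in the units of the state.
- env.get_obs(): the state, without advancing time (a new reading comes with each control period).
- env.read_camera(name): name is "side" or "top" or "wrist"; returns a dict with "img" (420x560x3 uint8, red, green, blue), "range_z" (420x560 float32, m along the optical axis (not along the pixel's ray), 0 where there is no reading), "fx", "fy", "cx", "cy" (pixels), "dist" ([k1, k2, p1, p2, k3] as OpenCV has them; the pictures are not rectified), "rvec" (rotation vector, rad) and "tvec" (3), from world to camera coordinates, as OpenCV has them. Camera axes: x right, y down, z forward; pixel columns grow to the right and rows downward; lengths in m; the calibration is good to about 2 mm. A picture is of the moment at which its call begins.
- env.hand_in(): hands the job in, once; it reports no verdict.
The state is a dict: "t": time; "q": joint angles; "joint_vel": joint speeds; "joint_torque": joint torques, N m; "eef_pos": TCP position; "tool_rot": TCP orientation; "force": force on the tool from outside, world axes, zero at the start; "ft_torque": the same for the moment, N m; "finger_gap": finger opening in m.
Only numpy, scipy, OpenCV 4.12 (cv2) and the standard library are available. Lean on these libraries where they do the work, as an engineer would, in place of code of your own. Each camera call takes 0.05 s, during which the arm holds its last target.

## Task

Take the blue-lidded specimen case out of the grey stand and, keeping it upright, set it down gently in the aluminium cradle of the shaker, flat on the deck between the two end walls and the two blue lips. Then move the shaker's shift lever along its neutral slot and forward, fully home, into the slot with the green tag, never into the slot with the red tag, and let go. Leave the amber jar, the glass dish and the coral where they are.

Things in the scene. Friction and masses are not known exactly. Their poses are not given: they have to be found in the camera images.
- case: Loose specimen case, white box with a blue lid: 60 (its x) x 40 (its y) x 80 mm tall, about 0.25 kg. Origin: centre of its underside, z up. It starts upright in the stand. It can be gripped across the 60 mm or across the 40 mm.
- stand: Fixed grey stand, origin under its centre on the bench; base plate 110 (x) x 100 (y) x 8 mm carries the case (case x along stand x within a few degrees). Two cheeks beside the case's 60 mm faces: inner faces at y = -26, +26 mm, 6 thick, 70 long, top 90 mm above the bench. The -x and +x ends are open: here fingers only fit across the case's 60 mm length.
- mat: Fixed flat blue-grey mat on the bench between stand and shaker, 150 (x) x 130 (y) x 3 mm, origin at the centre of its underside; kept clear, so that the case can be put down on it and taken again another way.
- shaker: Fixed white shaker, base 220 (x) x 330 (y) x 30 mm, origin under its centre on the bench. x is its forward direction (away from the robot at yaw 0), y its left. Drive housing with the shift gate on its right half, centred at y = -85 mm, 180 (x) x 150 (y) mm, 85 mm high, steel gate plate to 93 mm; cradle on its left half.
- cradle (a point): Centre of the cradle's deck, 50 mm above the bench, 92 mm left of the shaker's origin; axes as the shaker's. Aluminium end walls (inner faces at y = -36, +36 mm, 7 thick, 70 long) rise 95 mm above the deck; blue lips (inner faces at x = -26, +26 mm, 6 thick) only 8 mm. The case's 60 mm length goes along y; here fingers only fit across its 40 mm width, on the open -x and +x sides.
- knob (a point): Centre of the black ball knob (34 mm diameter) on the shift lever, a 10 mm steel rod. The lever pivots 155 mm below the knob's centre, 12 mm above the bench; upright, the knob's centre is 167 mm above the bench, 85 mm to the right of the shaker's origin. This frame leans with the lever.
- shift_fore (a joint): Lean of the lever forward (towards the shaker's +x) in rad, -0.235 to 0.235, 0 upright; 0.235 puts the knob 36 mm forward. Neutral slot: between about -0.04 and 0.04. It may be leant further only where the lever stands at either end of the neutral slot (see shift_side). Stays where left; about 1.5 N at the knob moves it.
- shift_side (a joint): Lean of the lever to the left (shaker's +y) in rad, -0.235 to 0.235, 0 upright; 0.235 puts the knob 36 mm to the left. The steel tongues of the H gate let the lever go forward or back only where this is below about -0.175 or above 0.175 (slot centres -0.205 and 0.205). Starts near the middle of the neutral slot. Stays where left, 1.5 N at the knob moves it.
- green_tag: Fixed green tag, 20 (x) x 26 (y) x 2 mm, on the gate plate at the front end of one of the two forward slots: 50 mm ahead of the upright lever and 32 mm to its left or to its right (which one varies). Origin: centre of its underside. When the lever is fully home in that slot the knob's centre is about 14 mm short of the tag's centre, seen from above.
- red_tag: Fixed red tag, same size, at the front end of the other forward slot.
- bottle: Bystander: loose amber glass jar with white cap, 56 mm diameter, 110 mm tall, origin at the centre of its underside.
- dish: Bystander: loose covered glass dish, 88 mm diameter, 18 mm tall, origin at the centre of its underside.
- coral: Bystander: loose pale coral lump, about 52 mm across and 49 mm tall, standing in the white enamel tray beyond the shaker; origin at the centre of its underside.
Things that resemble listed ones, but are neither listed nor needed, are in the scene too. Several things have the shape of the case; the one meant has the colours described above.

How it is judged (in metres and radians):
On the way, in this order (a step that is already met when the one before it is completed fails the run):
1. the case stands released in the cradle (x of case in the frame of cradle between -0.009 and 0.009 m and y of case in the frame of cradle between -0.009 and 0.009 m and z of case in the frame of cradle between -0.004 and 0.004 m and angle between case's own z axis and vertical below 0.06 rad and angle between the x axis of case and the y axis of cradle, either way round below 0.3 rad and linear speed of case below 0.03 m/s and contact force between the fingers and case below 0.1 N), for 0.2 s.
2. the lever is home in the green slot (horizontal distance between knob and green_tag below 0.022 m), for 0.2 s.
At the end, for the whole second after the job is handed in: The case stands released, upright (3 degrees) and at rest on the cradle's deck, within 9 mm of its centre each way and 4 mm in height, its length between the end walls (17 degrees); the lever rests in the green-tagged slot, knob centre within 22 mm of the green tag's centre seen from above (all of step 1 and horizontal distance between knob and green_tag below 0.022 m and velocity of joint shift_fore between -0.05 and 0.05 rad/s); the robot touches nothing.
It fails at once if the lever goes into the red-tagged slot (horizontal distance between knob and red_tag below 0.03 m).
It fails at once if the case is dropped into the cradle (faster than 0.5 m/s) (horizontal distance between case and cradle below 0.03 m and z of case in the frame of cradle below 0.04 m and linear speed of case above 0.5 m/s).
It fails at once if the case is tipped more than 45 degrees (angle between case's own z axis and vertical above 0.8 rad).
It fails at once if the amber jar, the glass dish or the coral is moved more than 30 mm (distance of any of bottle, dish, coral from where it was at the start of the episode above 0.03 m).
It also fails if it takes over 54 s, if anything falls off the work surface, if the arm or the gripper's body presses on something with over 40 N, if the wrist force passes 120 N, or if a joint passes its speed limit or range.

## Working session

There is one attempt and no reset: what is moved stays moved. The work goes in short steps, Python scripts to look and compute and a shell command to move; the robot and the scene stay as the last step left them, time stands still between calls to the robot, and variables do not carry over. Pictures are saved under pics/ and viewed, and the job is handed in when it is done.

```bash
ls; mkdir -p pics; python3 - <<'E'
from cell import env
import cv2
for n in ["side","top","wrist"]:
    c=env.read_camera(n); cv2.imwrite(f"pics/a_{n}.png",c["img"][:,:,::-1])
    print(n,c["fx"],c["cx"],c["dist"],c["rvec"],c["tvec"])
print(env.get_obs())
E
```

```text
pics
side 458.53971284945067 284.09857019136706 [-0.03678429  0.          0.          0.          0.        ] [ 2.27788351 -0.20564477  0.08627872] [-0.58204138  0.22964476  0.94920871]
top 441.5477927735996 275.94842205156715 [-0.03079353  0.          0.          0.          0.        ] [ 2.11533818 -2.12583843  0.1896873 ] [0.09516052 0.61376561 1.13334573]
wrist 329.52864514522645 276.5613899109849 [-0.01918276  0.          0.          0.          0.        ] [-1.72045297  2.38952016  0.35668053] [ 0.67364622 -0.03793784  0.38020723]
{'t': 0.15, 'q': array([ 8.80127249e+01,  2.05824412e+01,  6.43940642e-01, -1.39354294e-02,
       -7.01370054e+01, -1.65079170e+01]), 'joint_vel': array([ 0.03449404, -0.02736184,  0.05448401,  0.02459065,  0.01736726,
       -0.04950977]), 'joint_torque': array([-1.26415340e-03, -5.83872485e+01,  2.93650711e+01,  6.94056630e+00,
       -4.28747488e-03,  4.90543158e-06]), 'eef_pos': array([0.21402172, 0.63972848, 0.20516192]), 'tool_rot': array([-1.79991105e+02, -7.61165242e-02, -1.08499942e+02]), 'force': array([0.09107629, 0.82832225, 0.43846981]), 'ft_torque': array([-0.03945845,  0.03279182, -0.04773437]), 'finger_gap': 0.08547886718871732}
```

View pics/a_side.png

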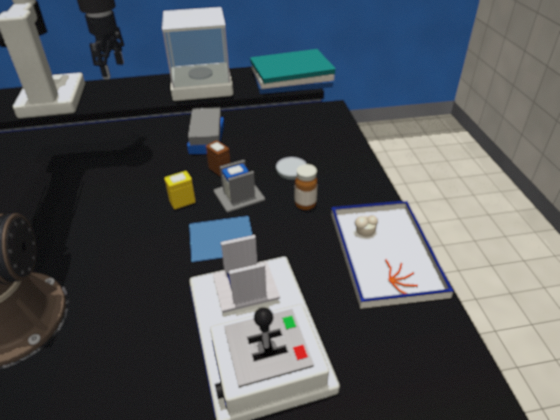

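View pics/a_top.png

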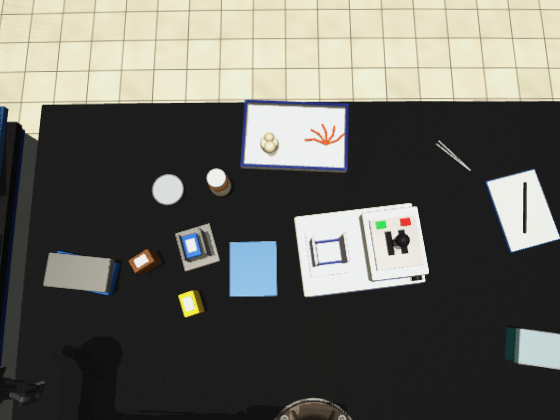

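View pics/a_wrist.png

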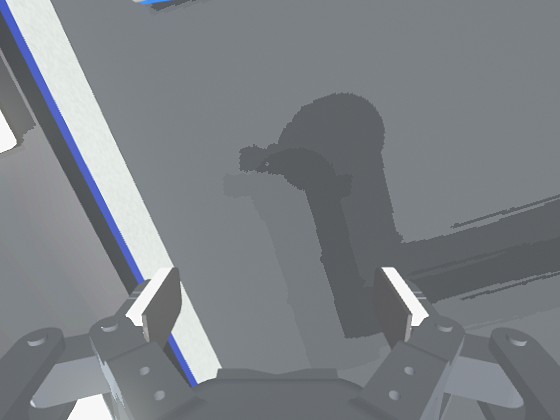

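The side and top views agree. In the top view the stand with the case is at about (195,246), the mat (253,269), the cradle (330,250), the knob (402,240), the green tag (381,225) on the left side and the red tag (405,222). I'll measure next.

```bash
cat > h.py <<'E'
import numpy as np, cv2
from cell import env
def cloud(c):
    h,w=c["range_z"].shape
    K=np.array([[c["fx"],0,c["cx"]],[0,c["fy"],c["cy"]],[0,0,1]]); 
    u,v=np.meshgrid(np.arange(w),np.arange(h))
    p=cv2.undistortPoints(np.stack([u,v],-1).reshape(-1,1,2).astype(float),K,np.array(c["dist"])).reshape(h,w,2)
    z=c["range_z"]; P=np.dstack([p*z[...,None],z])
    R=cv2.Rodrigues(np.array(c["rvec"],float))[0]
    W=(P-np.array(c["tvec"]).reshape(3))@R
    W[z==0]=np.nan
    return W
def rect(m,W,zlo,zhi):
    P=W[m]; P=P[(P[:,2]>zlo)&(P[:,2]<zhi)]
    r=cv2.minAreaRect((P[:,:2]*1000).astype(np.float32))
    return len(P),np.round(np.median(P,0),4),np.round(r[0],1),np.round(r[1],1),round(r[2],1)
E
python3 - <<'E'
from h import *
for n in ["top","side"]:
    c=env.read_camera(n); W=cloud(c); np.savez(f"pics/{n}0.npz",W=W,img=c["img"])
    hsv=cv2.cvtColor(c["img"],cv2.COLOR_RGB2HSV); H,S,V=[hsv[...,i] for i in range(3)]
    print(n)
    sat=(S>120)&(V>60)
    for nm,m in dict(green=sat&(H>45)&(H<75),red=sat&((H<5)|(H>175)),blue=sat&(H>98)&(H<125)).items():
        k,l,st,ce=cv2.connectedComponentsWithStats(m.astype(np.uint8))
        for i in range(1,k):
            if st[i,4]>25:
                P=W[l==i]; print(nm,np.round(ce[i]),st[i,4],np.round(np.nanmedian(P,0),4),np.round(np.nanmin(P,0),3),np.round(np.nanmax(P,0),3))
    ms=[("stand",(160,230,225,275)),("mat",(225,237,282,300)),("shaker",(290,200,432,300))] if n=="top" else [("stand",(200,150,270,215)),("mat",(185,215,255,260)),("shaker",(185,230,340,419))]
    for nm,(a,b,e,d) in ms:
        m=np.zeros(S.shape,bool); m[b:d,a:e]=1
        Z=W[...,2][m]; print(nm,np.round(np.nanpercentile(Z,[1,10,50,90,99]),3))
        hh,ed=np.histogram(Z[~np.isnan(Z)],bins=np.arange(-.01,.2,.005)); print([(round(e,3),int(k)) for e,k in zip(ed,hh) if k>15])
E
```

```text
top
green [381. 224.] 65 [ 0.568  -0.1803  0.096 ] [ 0.558 -0.191  0.09 ] [ 0.576 -0.167  0.102]
red [405. 221.] 73 [ 0.5753 -0.2433  0.0964] [ 0.565 -0.257  0.091] [ 0.584 -0.23   0.1  ]
blue [298. 133.] 816 [0.8544 0.0126 0.0245] [ 0.735 -0.122 -0.006] [0.953 0.194 0.031]
blue [  1. 118.] 84 [0.9067 0.9019 0.0202] [0.844 0.897 0.013] [0.938 0.911 0.028]
blue [491. 199.] 49 [ 0.6511 -0.5168  0.0094] [ 0.585 -0.534 -0.006] [ 0.711 -0.501  0.018]
blue [506. 241.] 36 [ 0.5299 -0.5452  0.011 ] [ 0.5   -0.575 -0.002] [ 0.58  -0.534  0.018]
blue [191. 246.] 227 [0.5118 0.3112 0.0884] [0.484 0.286 0.049] [0.549 0.345 0.094]
blue [ 65. 252.] 34 [0.5037 0.6702 0.0319] [0.497 0.636 0.028] [0.508 0.694 0.064]
blue [110. 280.] 164 [0.4295 0.5374 0.0241] [0.392 0.527 0.001] [0.478 0.601 0.061]
stand [-0.004 -0.001  0.004  0.089  0.093]
[(np.float64(-0.005), 520), (np.float64(0.0), 1031), (np.float64(0.005), 430), (np.float64(0.01), 183), (np.float64(0.025), 16), (np.float64(0.045), 18), (np.float64(0.05), 18), (np.float64(0.06), 31), (np.float64(0.065), 22), (np.float64(0.07), 23), (np.float64(0
[... 3237 characters left out ...]
(0.035), 100), (np.float64(0.04), 209), (np.float64(0.045), 468), (np.float64(0.05), 921), (np.float64(0.055), 220), (np.float64(0.06), 227), (np.float64(0.065), 267), (np.float64(0.07), 289), (np.float64(0.075), 375), (np.float64(0.08), 1732), (np.float64(0.085), 2089), (np.float64(0.09), 3413), (np.float64(0.095), 554), (np.float64(0.1), 120), (np.float64(0.105), 125), (np.float64(0.11), 139), (np.float64(0.115), 119), (np.float64(0.12), 135), (np.float64(0.125), 134), (np.float64(0.13), 122), (np.float64(0.135), 144), (np.float64(0.14), 182), (np.float64(0.145), 159), (np.float64(0.16), 19), (np.float64(0.165), 32), (np.float64(0.17), 65), (np.float64(0.175), 97), (np.float64(0.18), 117)]
```

```bash
python3 - <<'E'
from h import *
for n in ["top","side"]:
    d=np.load(f"pics/{n}0.npz"); W=d["W"]; img=d["img"]
    def box(x0,x1,y0,y1,z0,z1):
        with np.errstate(invalid='ignore'):
            return (W[...,0]>x0)&(W[...,0]<x1)&(W[...,1]>y0)&(W[...,1]<y1)&(W[...,2]>z0)&(W[...,2]<z1)
    def clean(m):
        # drop isolated
        return m
    def pr(nm,m):
        P=W[m]
        r=cv2.minAreaRect((P[:,:2]*1000).astype(np.float32))
        print(n,nm,len(P),"med",np.round(np.median(P,0),4),"rect",np.round(r[0],1),np.round(r[1],1),round(r[2],1))
    hsv=cv2.cvtColor(img,cv2.COLOR_RGB2HSV); H,S,V=[hsv[...,i].astype(int) for i in range(3)]
    pr("stand+case top",box(.42,.62,.22,.40,.08,.1))
    st=box(.42,.62,.22,.40,.082,.1)
    lab=(S<60)&(V>170); pr("label",st&lab)
    pr("case bluewhite",st&(((S>120)&(H>98)&(H<125))|lab))
    pr("cheeks",st&(S<60)&(V<140))
    pr("mat",box(.34,.56,.07,.26,-.003,.012)&(S>120)&(H>95)&(H<125)&(V>60))
    pr("base",box(.3,.72,-.34,.12,.024,.036))
    pr("housing",box(.3,.72,-.34,.12,.08,.1))
    pr("walls",box(.38,.62,-.10,.12,.125,.16))
    pr("deck",box(.38,.62,-.10,.12,.044,.056))
    pr("knob",box(.40,.65,-.30,-.12,.16,.2))
    k=box(.40,.65,-.30,-.12,.155,.2); P=W[k]
    A=np.c_[2*P,np.ones(len(P))]; s=np.linalg.lstsq(A,(P**2).sum(1),rcond=None)[0]; print("sphere",s[:3],np.sqrt(s[3]+s[:3]@s[:3]))
    for nm,b in dict(yellow=(.3,.5,.25,.4),brown=(.4,.55,.37,.5),jar=(.6,.75,.2,.32)).items():
        pr(nm,box(*b,.06,.12))
E
python3 - <<'E'
import cv2
a=cv2.imread('pics/a_top.png'); cv2.imwrite('pics/t1.png',cv2.resize(a[190:310,140:290],None,fx=5,fy=5,interpolation=cv2.INTER_CUBIC))
cv2.imwrite('pics/t2.png',cv2.resize(a[195:305,285:435],None,fx=5,fy=5,interpolation=cv2.INTER_CUBIC))
E
```

```text
top stand+case top 522 med [0.5172 0.3108 0.0892] rect [521.6 311.1] [69.4 64.6] 16.9
top label 126 med [0.517  0.3126 0.0896] rect [524.1 318. ] [51.3 58.1] 7.3
top case bluewhite 324 med [0.5168 0.3107 0.0891] rect [517.8 317.2] [64.  58.1] 7.3
top cheeks 83 med [0.5165 0.2986 0.0894] rect [520.9 309.2] [66.6 61.5] 16.5
top mat 0 med [nan nan nan] rect [0. 0.] [0. 0.] 0.0
top base 3944 med [ 0.4861 -0.0892  0.0313] rect [ 511.2 -131.5] [222.3 330.1] 6.6
top housing 3818 med [ 0.5144 -0.2101  0.0913] rect [ 507.9 -145.3] [191.2 296.6] 6.6
top walls 210 med [ 0.5016 -0.0739  0.1453] rect [501.2 -40.1] [69.7 86.2] 6.8
top deck 1261 med [ 0.5002 -0.0399  0.0513] rect [501.7 -39.8] [120.3  99.9] 6.6
top knob 162 med [ 0.5178 -0.2086  0.1796] rect [ 518.9 -211.2] [31.8 32.2] 53.5
sphere [ 0.51832221 -0.21179393  0.17088403] 0.015513651321795394
top yellow 539 med [0.3792 0.3141 0.0814] rect [418.4 307.1] [ 66.7 164.6] 87.9
top brown 402 med [0.4789 0.4411 0.0803] rect [479.  444.2] [41.5 61.7] 31.8
top jar 390 med [0.6868 0.2458 0.1094] rect [691.  247.7] [50.8 52.3] 87.9
side stand+case
[... 404 characters left out ...]
4 med [ 0.464  -0.093   0.0303] rect [ 513.  -132.2] [221.2 332. ] 6.2
side housing 7788 med [ 0.5148 -0.2267  0.0905] rect [ 510.8 -145.7] [190.8 295.1] 5.4
side walls 684 med [ 0.5024 -0.0759  0.1385] rect [502.8 -40.1] [70.1 89.3] 6.3
side deck 1071 med [ 0.4724 -0.062   0.0508] rect [503.  -39.4] [120.4 105.1] 6.5
side knob 342 med [ 0.519  -0.2188  0.1782] rect [ 519.5 -215.1] [29.8 31.3] 81.1
sphere [ 0.52002876 -0.21153448  0.16861219] 0.01617567522099877
side yellow 479 med [0.3808 0.3083 0.079 ] rect [418.8 309. ] [ 66.6 166.9] 85.9
side brown 285 med [0.4799 0.4337 0.0781] rect [479.2 443.2] [42.8 64.6] 30.9
side jar 537 med [0.6907 0.2341 0.096 ] rect [693.2 246.8] [55.8 52.1] 43.1
  return _methods._mean(a, axis=axis, dtype=dtype,
  ret = um.true_divide(
```

View pics/t1.png

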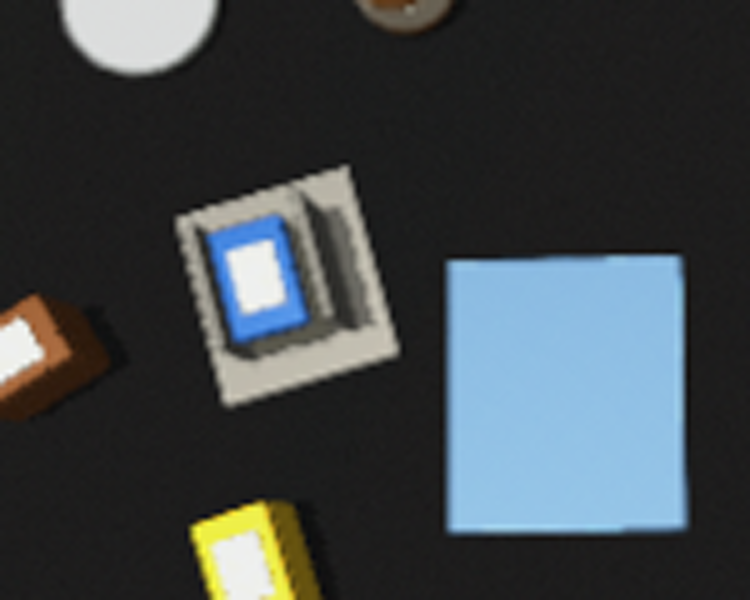

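View pics/t2.png

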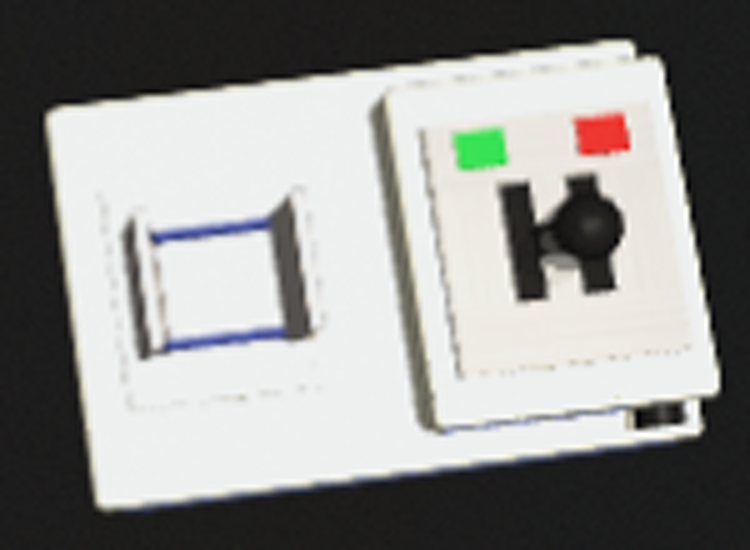

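```bash
cat >> h.py <<'E'
def plane(c,uv,z):
    K=np.array([[c["fx"],0,c["cx"]],[0,c["fy"],c["cy"]],[0,0,1]])
    p=cv2.undistortPoints(np.array(uv,float).reshape(-1,1,2),K,np.array(c["dist"])).reshape(-1,2)
    R=cv2.Rodrigues(np.array(c["rvec"],float))[0]; o=-R.T@np.array(c["tvec"]).reshape(3)
    d=np.c_[p,np.ones(len(p))]@R
    return (o+d*((z-o[2])/d[:,2])[:,None])[:,:2]
def blob(c,m,z,near,S=8):
    # upsampled contour rect in world at plane z
    k,l,st,ce=cv2.connectedComponentsWithStats(m.astype(np.uint8))
    i=min(range(1,k),key=lambda i:np.hypot(*(ce[i]-near))-(1e-3*st[i,4]))
    cn=cv2.findContours((l==i).astype(np.uint8),cv2.RETR_EXTERNAL,cv2.CHAIN_APPROX_NONE)[0][0].reshape(-1,2)
    w=plane(c,cn,z)*1000
    return cv2.minAreaRect(w.astype(np.float32))
E
python3 - <<'E'
from h import *
for n,nc,nm in [("top",(191,246),(253,269)),("side",(235,171),(218,238))]:
    c=env.read_camera(n); hsv=cv2.cvtColor(c["img"],cv2.COLOR_RGB2HSV); H,S,V=[hsv[...,i].astype(int) for i in range(3)]
    b=(S>120)&(V>80)&(H>98)&(H<125)
    print(n,"lid",blob(c,b,.088,nc))
    b2=(S>60)&(V>80)&(H>95)&(H<125)
    print(n,"mat",blob(c,b2,.003,nm))
    lab=(S<70)&(V>190); print(n,"label",blob(c,lab,.088,nc))
E
```

```text
top lid ((515.6227416992188, 312.33203125), (59.53989028930664, 41.46953582763672), 15.848288536071777)
top mat ((460.86566162109375, 157.01327514648438), (152.0071258544922, 131.45176696777344), 0.8357257843017578)
top label ((517.1669311523438, 313.13153076171875), (34.28858184814453, 24.492137908935547), 15.776144981384277)
side lid ((517.9129028320312, 313.3063049316406), (65.66168212890625, 42.68745422363281), 17.9426212310791)
side mat ((462.81964111328125, 159.55612182617188), (154.43988037109375, 138.11595153808594), 0.953205406665802)
side label ((518.53515625, 317.0604553222656), (32.93135070800781, 24.061683654785156), 20.254711151123047)
```

```bash
python3 -m inch '[[[0,0,-0.96],[30.2,-32.7,1.5],1],[[0,0,-0.96],[30.2,-32.7,1.5],1],[[0,0,-0.96],[30.2,-32.7,1.5],1],[[0,0,-0.96],[30.2,-32.7,1.5],1],[[0,0,-0.96],[30.2,-32.7,1.5],1],[[0,0,-0.96],[30.2,-32.7,1.5],1],[[0,0,-0.96],[30.2,-32.7,1.5],1],[[0,0,-0.96],[30.2,-32.7,1.5],1],[[0,0,-0.96],[30.2,-32.7,1.5],1],[[0,0,-0.96],[30.2,-32.7,1.5],1],[[0,0,-0.96],[30.2,-32.7,1.5],1],[[0,0,-0.96],[30.2,-32.7,1.5],1]]'
python3 - <<'E'
from h import *
print(env.get_obs()["q"],env.get_obs()["eef_pos"])
c=env.read_camera("wrist"); cv2.imwrite("pics/w1.png",c["img"][:,:,::-1])
E
```

```text
t: 1.35
eef_pos: [0.5189, 0.3093, 0.2211]
tool_rot: [-180.0, 0.0, -163.7]
force: [0.6, 0.4, -0.3]
finger_gap: 0.0853
[ 4.93380351e+01  1.33897718e+01 -7.38092570e+00  4.69189785e-02
 -6.92411151e+01 -3.30868539e+01] [0.51893089 0.30930049 0.22108791]
```

View pics/w1.png

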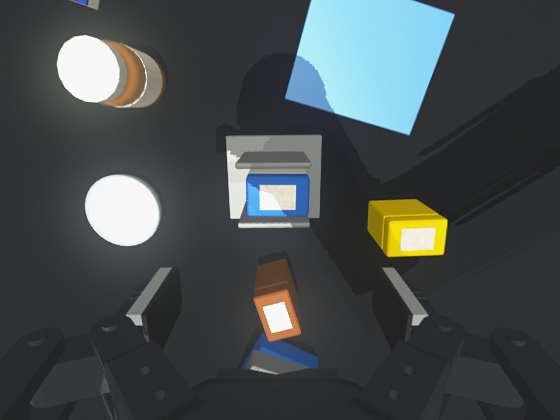

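```bash
python3 - <<'E'
from h import *
c=env.read_camera("wrist"); print(env.get_obs()["eef_pos"],env.get_obs()["joint_vel"].round(1))
hsv=cv2.cvtColor(c["img"],cv2.COLOR_RGB2HSV); H,S,V=[hsv[...,i].astype(int) for i in range(3)]
b=(S>140)&(V>60)&(H>98)&(H<125)
print("lid",blob(c,b,.088,(278,198)))
lab=(S<70)&(V>180); print("label",blob(c,lab,.088,(278,198)))
W=cloud(c); m=b&(W[...,2]>.084)&(W[...,2]<.095);m[:,:240]=0;m[:,320:]=0
print(np.nanmedian(W[m],0)); print(cv2.minAreaRect((W[m][:,:2]*1000).astype(np.float32)))
E
```

```text
[0.5168396  0.31199119 0.22081049] [ 2.3 -0.2 -0.3 -0.2  0.1 -0.5]
lid ((517.2612915039062, 311.8664245605469), (58.7301025390625, 40.7186279296875), 16.297264099121094)
label ((516.8146362304688, 313.4881286621094), (33.346336364746094, 23.343242645263672), 16.296390533447266)
[0.51768103 0.30867965 0.08770208]
((517.1280517578125, 312.2762756347656), (59.161216735839844, 39.186336517333984), 16.354625701904297)
```

The wrist view shows the case centred at pixel (278,198). That measures as (0.517, 0.3125) with yaw 16.3°, which fits under the tool, so I'll descend.

```bash
python3 -m inch '[[[0,0,0],[0.1,0,-3],1],[[0,0,0],[0.1,0,-6],1],[[0,0,0],[0.1,0,-9],1],[[0,0,0],[0.1,0,-11],1],[[0,0,0],[0.1,0,-13],1],[[0,0,0],[0.1,0,-14.5],1],[[0,0,0],[0.1,0,-16],1],[[0,0,0],[0.1,0,-17],1],[[0,0,0],[0.1,0,-17.8],1],[[0,0,0],[0.1,0,-17.8],1],[[0,0,0],[0.1,0,-17.8],1],[[0,0,0],[0.1,0,-17.8],1]]' 40 && python3 -m inch '[[[0,0,0],[0,0,0],-1],[[0,0,0],[0,0,0],-1],[[0,0,0],[0,0,0],-1],[[0,0,0],[0,0,0],-1],[[0,0,0],[0,0,0],-1],[[0,0,0],[0,0,0],-1],[[0,0,0],[0,0,0],-1],[[0,0,0],[0,0,0],-1]]' 40
```

```text
t: 2.45
eef_pos: [0.5175, 0.3138, 0.0438]
tool_rot: [180.0, 0.1, -163.5]
force: [-1.1, 0.4, 0.8]
finger_gap: 0.0854
t: 3.12
eef_pos: [0.5176, 0.3135, 0.0439]
tool_rot: [180.0, 0.1, -163.5]
force: [-2.4, 0.2, 6.1]
finger_gap: 0.0589
```

```bash
python3 -m inch '[[[0,0,0],[0,0,1],-1],[[0,0,0],[0,0,3],-1],[[0,0,0],[0,0,6],-1],[[0,0,0],[0,0,9],-1],[[0,0,0],[0,0,11],-1],[[0,0,0],[0,0,11.5],-1],[[0,0,0],[0,0,11.5],-1]]' && python3 -m inch '[[[0,0,0.1],[-1,-3,0],-1],[[0,0,0.2],[-2,-6,0],-1],[[0,0,0.3],[-3,-9,0],-1],[[0,0,0.4],[-4,-12,0],-1],[[0,0,0.5],[-5,-14,0],-1],[[0,0,0.6],[-5.5,-15.5,0],-1],[[0,0,0.6],[-5.5,-15.5,0],-1],[[0,0,0.6],[-5.5,-15.5,0],-1],[[0,0,0.6],[-5.5,-15.5,0],-1]]'
python3 - <<'E'
from h import *
c=env.read_camera("side"); cv2.imwrite("pics/s2.png",c["img"][:,:,::-1])
E
```

```text
t: 3.7
eef_pos: [0.5175, 0.3136, 0.1597]
tool_rot: [179.9, 0.1, -163.5]
force: [-0.4, -0.1, -3.4]
finger_gap: 0.0589
t: 4.45
eef_pos: [0.4618, 0.158, 0.157]
tool_rot: [180.0, -0.1, -129.2]
force: [0.5, -0.0, -3.8]
finger_gap: 0.0588
```

View pics/s2.png

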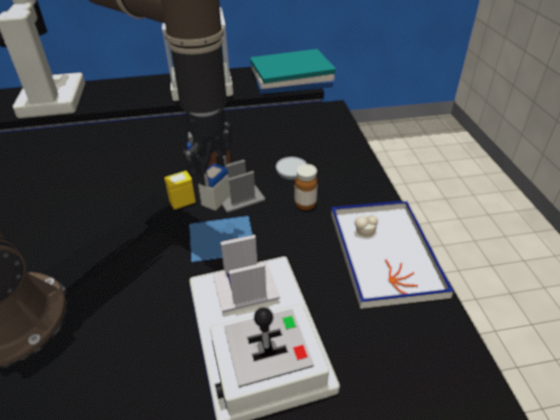

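The case is held upright over the mat, at about (215,180). I'll lower it until it makes contact.

```bash
python3 -m inch '[[[0,0,0],[0,0,-3],-1],[[0,0,0],[0,0,-6],-1],[[0,0,0],[0,0,-8.5],-1],[[0,0,0],[0,0,-10],-1],[[0,0,0],[0,0,-11],-1],[[0,0,0],[0,0,-11.4],-1],[[0,0,0],[0,0,-11.6],-1],[[0,0,0],[0,0,-11.7],-1],[[0,0,0],[0,0,-11.8],-1],[[0,0,0],[0,0,-11.8],-1],[[0,0,0],[0,0,-11.8],-1]]'
```

```text
t: 5.42
eef_pos: [0.4625, 0.1584, 0.0405]
tool_rot: [-180.0, 0.1, -129.1]
force: [-0.2, 0.1, -4.3]
finger_gap: 0.0588
```

```bash
python3 -m inch '[[[0,0,0],[0,0,-0.05],-1],[[0,0,0],[0,0,-0.1],-1],[[0,0,0],[0,0,-0.15],-1],[[0,0,0],[0,0,-0.2],-1],[[0,0,0],[0,0,-0.2],-1]]'
```

```text
t: 5.83
eef_pos: [0.4624, 0.1582, 0.0389]
tool_rot: [-180.0, 0.0, -129.1]
force: [-3.8, -0.9, 8.1]
finger_gap: 0.0588
```

```bash
python3 -m inch '[[[0,0,0],[0,0,0],0.3],[[0,0,0],[0,0,0],1],[[0,0,0],[0,0,0],1],[[0,0,0],[0,0,0],1],[[0,0,0],[0,0,0],1],[[0,0,0],[0,0,2],1],[[0,0,0],[0,0,5],1],[[0,0,0],[0,0,8],1],[[0,0,0],[0,0,8.5],1],[[0,0,0],[0,0,8.5],1]]' && python3 -m inch '[[[0,0,-0.124],[0,0,0],1],[[0,0,-0.248],[0,0,0],1],[[0,0,-0.372],[0,0,0],1],[[0,0,-0.496],[0,0,0],1],[[0,0,-0.62],[0,0,0],1],[[0,0,-0.744],[0,0,0],1],[[0,0,-0.868],[0,0,0],1],[[0,0,-0.992],[0,0,0],1],[[0,0,-1.116],[0,0,0],1],[[0,0,-1.24],[0,0,0],1],[[0,0,-1.364],[0,0,0],1],[[0,0,-1.488],[0,0,0],1]]' && python3 -m inch '[[[0,0,-0.083],[0,0,0],1],[[0,0,-0.083],[0,0,0],1],[[0,0,-0.083],[0,0,0],1],[[0,0,-0.083],[0,0,0],1]]'
python3 - <<'E'
from h import *
print(env.get_obs()["q"].round(1))
c=env.read_camera("wrist"); cv2.imwrite("pics/w3.png",c["img"][:,:,::-1])
hsv=cv2.cvtColor(c["img"],cv2.COLOR_RGB2HSV); H,S,V=[hsv[...,i].astype(int) for i in range(3)]
lab=(S<70)&(V>180)
W=cloud(c); P=W[(W[...,2]>.077)&(W[...,2]<.09)&(abs(W[...,0]-.462)<.06)&(abs(W[...,1]-.158)<.06)]
print(len(P),cv2.minAreaRect((P[:,:2]*1000).astype(np.float32)))
E
```

```text
t: 6.67
eef_pos: [0.4635, 0.1592, 0.1252]
tool_rot: [-179.9, 0.3, -129.1]
force: [-0.4, -0.5, -0.3]
finger_gap: 0.0856
t: 7.67
eef_pos: [0.4614, 0.1577, 0.1214]
tool_rot: [-179.9, -0.0, 145.3]
force: [0.1, -0.1, -0.5]
finger_gap: 0.0854
t: 8.0
eef_pos: [0.4618, 0.1579, 0.1222]
tool_rot: [-179.9, -0.0, 141.0]
force: [0.8, 0.2, 0.1]
finger_gap: 0.0853
[ 42.    7.2 -29.1  -0.  -53.7 -81. ]
4981 ((462.0687561035156, 157.493408203125), (60.021514892578125, 40.051422119140625), 50.31797409057617)
```

View pics/w3.png

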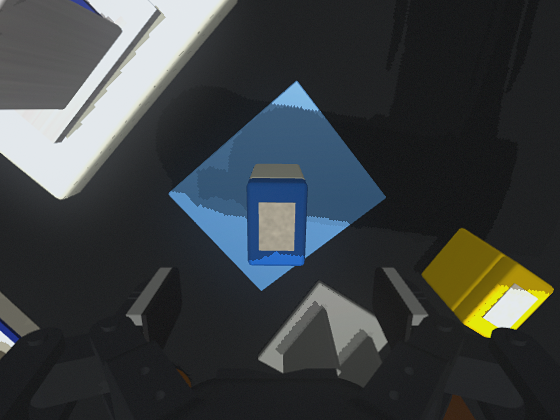

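The case stands square on the mat, with its lid at about (277,222). It measures (0.462, 0.1575) and yaw 50.3°, matching the tool. Next I grip across the 40 mm.

```bash
python3 -m inch '[[[0,0,0],[0,0,-2],1],[[0,0,0],[0,0,-4],1],[[0,0,0],[0,0,-6],1],[[0,0,0],[0,0,-7.5],1],[[0,0,0],[0,0,-8.4],1],[[0,0,0],[0,0,-8.4],1],[[0,0,0],[0,0,-8.4],1],[[0,0,0],[0,0,-8.4],1]]' && python3 -m inch '[[[0,0,0],[0,0,0],-1],[[0,0,0],[0,0,0],-1],[[0,0,0],[0,0,0],-1],[[0,0,0],[0,0,0],-1],[[0,0,0],[0,0,0],-1],[[0,0,0],[0,0,0],-1],[[0,0,0],[0,0,0],-1],[[0,0,0],[0,0,0],-1],[[0,0,0],[0,0,0],-1],[[0,0,0],[0,0,0],-1]]' 40
```

```text
t: 8.72
eef_pos: [0.4627, 0.1585, 0.0397]
tool_rot: [179.9, 0.0, 140.9]
force: [-0.0, 0.1, 0.2]
finger_gap: 0.0856
t: 9.55
eef_pos: [0.4625, 0.1583, 0.0395]
tool_rot: [179.9, 0.0, 140.9]
force: [-1.5, -1.0, 6.0]
finger_gap: 0.0394
```

```bash
python3 -m inch '[[[0,0,0],[0,0,1],-1],[[0,0,0],[0,0,3],-1],[[0,0,0],[0,0,6],-1],[[0,0,0],[0,0,9],-1],[[0,0,0],[0,0,12],-1],[[0,0,0],[0,0,15],-1],[[0,0,0],[0,0,17],-1],[[0,0,0],[0,0,17],-1],[[0,0,0],[0,0,17],-1]]' && python3 -m inch '[[[0,0,0.1],[0.5,-2.5,0],-1],[[0,0,0.2],[1,-5,0],-1],[[0,0,0.3],[1.5,-7.5,0],-1],[[0,0,0.4],[2,-10,0],-1],[[0,0,0.5],[2.5,-12.5,0],-1],[[0,0,0.6],[3,-15,0],-1],[[0,0,0.7],[3.5,-17.5,0],-1],[[0,0,0.8],[4,-19.8,0],-1],[[0,0,0.8],[4,-19.8,0],-1],[[0,0,0.8],[4,-19.8,0],-1],[[0,0,0.8],[4,-19.8,0],-1],[[0,0,0.8],[4,-19.8,0],-1]]'
python3 - <<'E'
from h import *
print(env.get_obs()["eef_pos"],env.get_obs()["q"].round(1))
for n in ["top","side","wrist"]:
    c=env.read_camera(n); cv2.imwrite(f"pics/{n}4.png",c["img"][:,:,::-1])
    if n=="wrist":
        W=cloud(c); np.save("pics/w4.npy",W)
        for z0,z1,nm in [(.13,.155,"walls"),(.05,.066,"lips")]:
            P=W[(W[...,2]>z0)&(W[...,2]<z1)&(abs(W[...,0]-.502)<.07)&(abs(W[...,1]+.04)<.06)]
            print(nm,len(P),cv2.minAreaRect((P[:,:2]*1000).astype(np.float32)) if len(P) else 0)
E
```

```text
t: 10.3
eef_pos: [0.462, 0.1584, 0.2093]
tool_rot: [179.9, -0.0, 140.9]
force: [-0.1, 0.7, -4.1]
finger_gap: 0.0394
t: 11.3
eef_pos: [0.5015, -0.0394, 0.208]
tool_rot: [180.0, -0.1, -173.3]
force: [-0.0, 0.6, -3.4]
finger_gap: 0.0387
[ 0.50153528 -0.03939232  0.20796151] [ 17.9   4.2 -20.3  -0.  -65.6 -11.2]
walls 1159 ((505.9443054199219, -80.66975402832031), (69.83707427978516, 7.008054733276367), 6.772374153137207)
lips 2714 ((501.3943786621094, -41.45454788208008), (119.95918273925781, 99.29159545898438), 6.685413360595703)
```

View pics/wrist4.png

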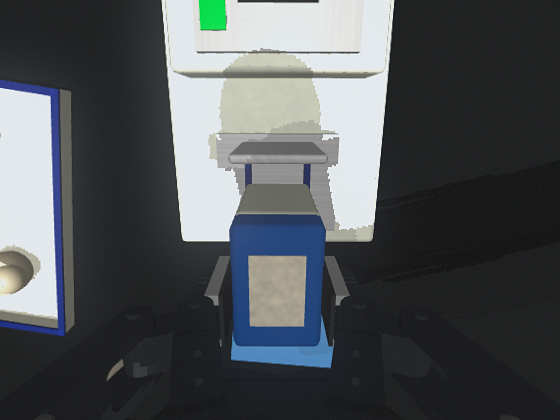

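View pics/side4.png

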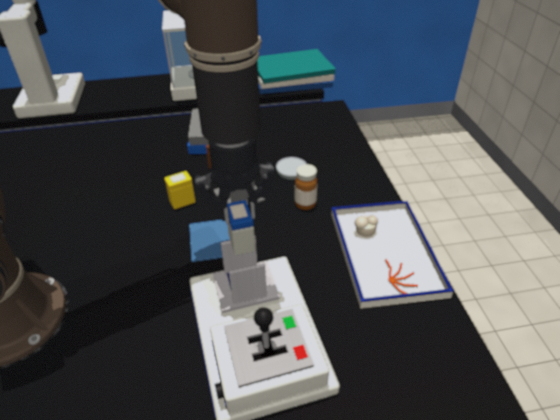

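```bash
python3 - <<'E'
from h import *
o=env.get_obs(); print(o["eef_pos"],o["tool_rot"])
W=np.load("pics/w4.npy")
P=W[(W[...,2]>.243)&(W[...,2]<.256)&(abs(W[...,0]-.502)<.05)&(abs(W[...,1]+.04)<.05)]
img=cv2.imread("pics/wrist4.png")
u,v=np.meshgrid(np.arange(560),np.arange(420))
m=(W[...,2]>.243)&(W[...,2]<.26)&(u>228)&(u<330)&(v>205)&(v<350)
P=W[m]; print(len(P),np.median(P,0),cv2.minAreaRect((P[:,:2]*1000).astype(np.float32)))
E
```

```text
[ 0.50195963 -0.0391566   0.20870277] [ 1.79992549e+02 -1.55217442e-02 -1.73261355e+02]
12052 [ 0.50222805 -0.04484505  0.25197403] ((500.945068359375, -39.98662185668945), (44.36491775512695, 60.35049057006836), 6.247722625732422)
```

```bash
python3 -m inch '[[[0,0,0],[0,-0.1,0],-1],[[0,0,0],[0,-0.1,-1.5],-1],[[0,0,0],[0,-0.1,-3],-1],[[0,0,0],[0,-0.1,-4.5],-1],[[0,0,0],[0,-0.1,-6],-1],[[0,0,0],[0,-0.1,-7.5],-1],[[0,0,0],[0,-0.1,-9],-1],[[0,0,0],[0,-0.1,-10],-1],[[0,0,0],[0,-0.1,-11],-1],[[0,0,0],[0,-0.1,-11.6],-1],[[0,0,0],[0,-0.1,-11.9],-1],[[0,0,0],[0,-0.1,-11.9],-1]]'
```

```text
t: 12.45
eef_pos: [0.502, -0.0409, 0.0895]
tool_rot: [-180.0, -0.0, -173.3]
force: [-0.6, -0.4, -3.4]
finger_gap: 0.0392
```

```bash
python3 -m inch '[[[0,0,0],[0,0,-0.05],-1],[[0,0,0],[0,0,-0.1],-1],[[0,0,0],[0,0,-0.15],-1],[[0,0,0],[0,0,-0.2],-1],[[0,0,0],[0,0,-0.2],-1]]'
```

```text
t: 12.87
eef_pos: [0.5023, -0.0409, 0.0881]
tool_rot: [180.0, 0.0, -173.3]
force: [0.3, 0.4, -3.7]
finger_gap: 0.0391
```

```bash
python3 -m inch '[[[0,0,0],[0,0,-0.05],-1],[[0,0,0],[0,0,-0.1],-1],[[0,0,0],[0,0,-0.15],-1],[[0,0,0],[0,0,-0.2],-1],[[0,0,0],[0,0,-0.2],-1]]'
```

```text
t: 13.28
eef_pos: [0.5022, -0.0409, 0.0866]
tool_rot: [-180.0, 0.0, -173.3]
force: [-2.8, 1.1, 4.9]
finger_gap: 0.0391
```

Contact came at the expected height of 0.0866. I'll release and lift.

```bash
python3 -m inch '[[[0,0,0],[0,0,0],0],[[0,0,0],[0,0,0],0.5],[[0,0,0],[0,0,0],1],[[0,0,0],[0,0,0],1],[[0,0,0],[0,0,0],1],[[0,0,0],[0,0,0],1],[[0,0,0],[0,0,1],1],[[0,0,0],[0,0,3],1],[[0,0,0],[0,0,6],1],[[0,0,0],[0,0,9],1],[[0,0,0],[0,0,12],1],[[0,0,0],[0,0,14],1]]' 
python3 - <<'E'
from h import *
print(env.get_obs()["eef_pos"])
c=env.read_camera("wrist"); cv2.imwrite("pics/w5.png",c["img"][:,:,::-1])
W=cloud(c); u,v=np.meshgrid(np.arange(560),np.arange(420))
P=W[(W[...,2]>.122)&(W[...,2]<.136)&(abs(W[...,0]-.502)<.05)&(abs(W[...,1]+.04)<.034)]
print(len(P),np.median(P,0),cv2.minAreaRect((P[:,:2]*1000).astype(np.float32)))
P=W[(W[...,2]>.139)&(W[...,2]<.15)&(abs(W[...,0]-.502)<.06)&(abs(W[...,1]+.04)<.06)]
print(len(P),cv2.minAreaRect((P[:,:2]*1000).astype(np.float32)))
E
```

```text
t: 14.28
eef_pos: [0.503, -0.041, 0.2299]
tool_rot: [-180.0, 0.2, -173.3]
force: [-0.0, -0.2, 0.3]
finger_gap: 0.0855
[ 0.50299233 -0.04099227  0.22994738]
3416 [ 0.50099858 -0.04211859  0.13001889] ((493.489990234375, -38.770809173583984), (55.949886322021484, 68.14930725097656), 5.662555694580078)
1658 ((501.3319091796875, -41.2130012512207), (69.4172592163086, 86.46574401855469), 6.899670600891113)
```

View pics/w5.png

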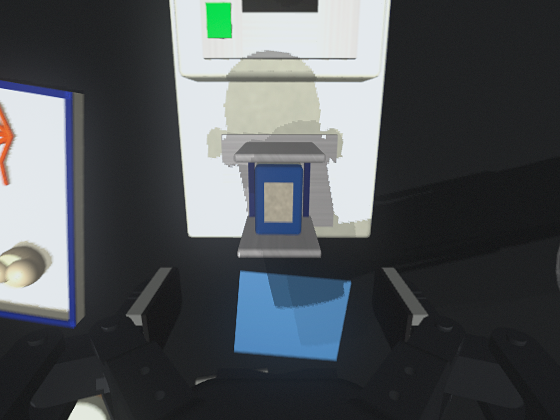

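The case sits in the cradle between walls and lips, with its lid at about (279,199) and its top at 0.130. Next is the lever.

```bash
python3 -m inch '[[[0,0,0],[0.3,-3,2],1],[[0,0,0],[0.6,-6,2],1],[[0,0,0],[0.9,-9,2],1],[[0,0,0],[1.2,-12,2],1],[[0,0,0],[1.5,-15,2],1],[[0,0,0],[1.6,-17,2],1],[[0,0,0],[1.6,-17,2],1],[[0,0,0],[1.6,-17,2],1],[[0,0,0],[1.6,-17,2],1]]'
python3 - <<'E'
from h import *
print(env.get_obs()["eef_pos"],env.get_obs()["q"].round(1))
c=env.read_camera("wrist"); cv2.imwrite("pics/w6.png",c["img"][:,:,::-1])
W=cloud(c)
P=W[(W[...,2]>.16)&(W[...,2]<.19)&(abs(W[...,0]-.52)<.04)&(abs(W[...,1]+.212)<.04)]
A=np.c_[2*P,np.ones(len(P))]; s=np.linalg.lstsq(A,(P**2).sum(1),rcond=None)[0]; print(len(P),"sphere",s[:3],np.sqrt(s[3]+s[:3]@s[:3]))
E
```

```text
t: 15.08
eef_pos: [0.5179, -0.2107, 0.2461]
tool_rot: [180.0, -0.0, -173.3]
force: [0.5, 0.3, -0.4]
finger_gap: 0.085
[ 0.51792449 -0.21074875  0.24608128] [ -2.1   8.3 -10.5  -0.  -71.2   8.8]
1467 sphere [ 0.51857187 -0.21275858  0.16709686] 0.016640314260604784
```

View pics/w6.png

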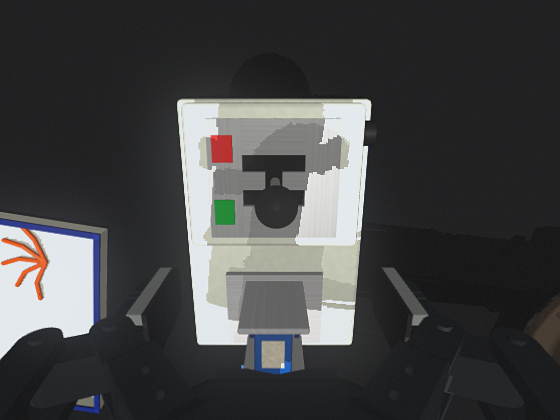

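The knob is at pixel (277,205), measured (0.5186, -0.2125, 0.167). The green tag (225,211) is on the cradle side, to the left. I'll grip the knob lightly.

```bash
python3 -m inch '[[[0,0,0],[0,-0.15,-2],1],[[0,0,0],[0,-0.15,-4],1],[[0,0,0],[0,-0.15,-6],1],[[0,0,0],[0,-0.15,-8],1],[[0,0,0],[0,-0.15,-9.5],1],[[0,0,0],[0,-0.15,-10],1],[[0,0,0],[0,-0.15,-10],1],[[0,0,0],[0,-0.15,-10],1]]' 20 && python3 -m inch '[[[0,0,0],[0,0,0],-1],[[0,0,0],[0,0,0],-1],[[0,0,0],[0,0,0],-1],[[0,0,0],[0,0,0],-1],[[0,0,0],[0,0,0],-1],[[0,0,0],[0,0,0],-1],[[0,0,0],[0,0,0],-1],[[0,0,0],[0,0,0],-1],[[0,0,0],[0,0,0],-1],[[0,0,0],[0,0,0],-1]]' 20
```

```text
t: 15.8
eef_pos: [0.5187, -0.212, 0.1467]
tool_rot: [-180.0, 0.0, -173.2]
force: [0.1, -0.9, 0.3]
finger_gap: 0.0854
t: 16.63
eef_pos: [0.5186, -0.2125, 0.1465]
tool_rot: [-180.0, 0.1, -173.3]
force: [0.4, 1.7, 6.2]
finger_gap: 0.0289
```

```bash
python3 - <<'E'
from h import *
print(env.get_obs()["force"],env.get_obs()["finger_gap"])
c=env.read_camera("side"); a=c["img"][:,:,::-1]; cv2.imwrite("pics/s7.png",cv2.resize(a[220:400,180:360],None,fx=3.3,fy=3.3,interpolation=cv2.INTER_CUBIC))
c=env.read_camera("wrist"); cv2.imwrite("pics/w7.png",c["img"][:,:,::-1])
E
```

```text
[0.4499709  1.72425755 6.24193755] 0.028945777162296075
```

View pics/s7.png

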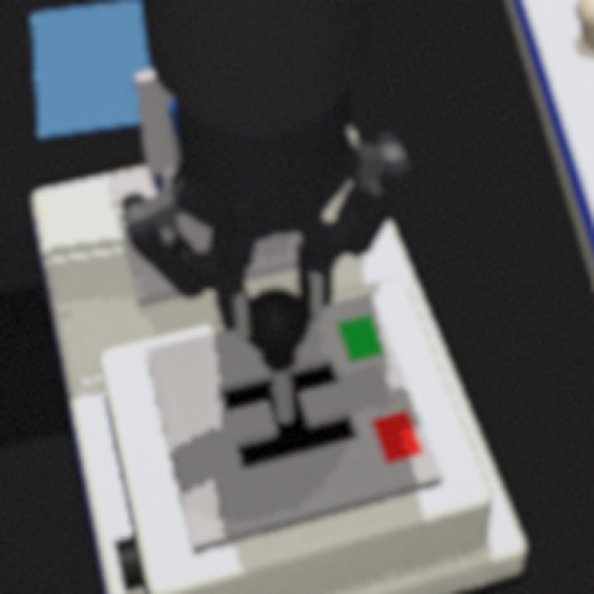

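View pics/w7.png

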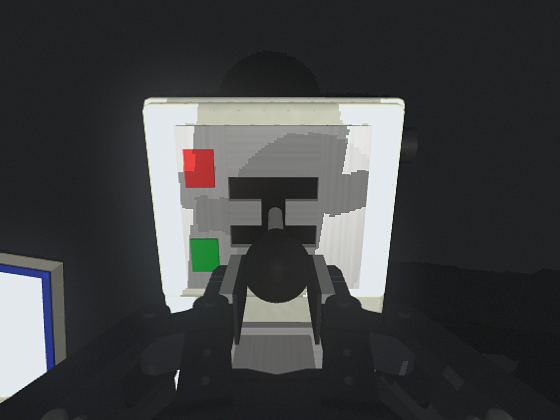

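The knob is held between the pads. Now left along the neutral slot, towards the green side.

```bash
python3 -m inch '[[[0,0,0],[0,0.4,0],-1],[[0,0,0],[0,0.8,0],-1],[[0,0,0],[0,1.2,-0.1],-1],[[0,0,0],[0,1.6,-0.15],-1],[[0,0,0],[0,2.0,-0.2],-1],[[0,0,0],[0,2.4,-0.25],-1],[[0,0,0],[0,2.7,-0.3],-1],[[0,0,0],[0,2.7,-0.3],-1],[[0,0,0],[0,2.7,-0.3],-1]]'
python3 - <<'E'
from h import *
print(env.get_obs()["force"],env.get_obs()["finger_gap"])
c=env.read_camera("side"); a=c["img"][:,:,::-1]; cv2.imwrite("pics/s8.png",cv2.resize(a[220:400,180:360],None,fx=3.3,fy=3.3,interpolation=cv2.INTER_CUBIC))
c=env.read_camera("wrist"); cv2.imwrite("pics/w8.png",c["img"][:,:,::-1])
E
```

```text
t: 17.48
eef_pos: [0.5184, -0.1849, 0.1438]
tool_rot: [-180.0, 0.1, -173.3]
force: [-1.1, 2.2, 9.7]
finger_gap: 0.0293
[-1.13992895  2.18207453  9.68841046] 0.02926688596917798
```

View pics/w8.png

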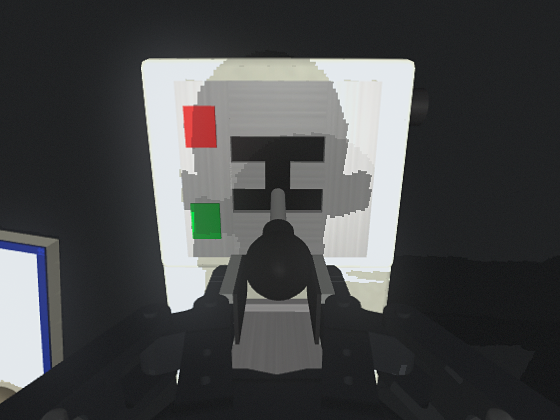

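View pics/s8.png

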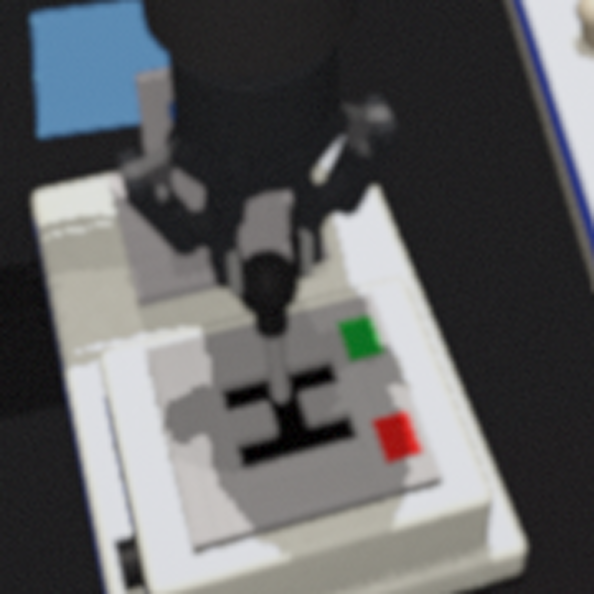

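The lever stands at the left end of the neutral slot. Now forward.

```bash
python3 -m inch '[[[0,0,0],[0.4,0.05,0],-1],[[0,0,0],[0.8,0.1,0],-1],[[0,0,0],[1.2,0.14,-0.1],-1],[[0,0,0],[1.6,0.19,-0.15],-1],[[0,0,0],[2.0,0.23,-0.2],-1],[[0,0,0],[2.4,0.28,-0.25],-1],[[0,0,0],[2.8,0.33,-0.3],-1],[[0,0,0],[3.2,0.37,-0.4],-1],[[0,0,0],[3.5,0.41,-0.45],-1],[[0,0,0],[3.6,0.42,-0.45],-1],[[0,0,0],[3.6,0.42,-0.45],-1]]'
python3 - <<'E'
from h import *
print(env.get_obs()["force"],env.get_obs()["finger_gap"])
c=env.read_camera("side"); a=c["img"][:,:,::-1]; cv2.imwrite("pics/s9.png",cv2.resize(a[220:400,180:360],None,fx=3.3,fy=3.3,interpolation=cv2.INTER_CUBIC))
E
```

```text
t: 18.5
eef_pos: [0.5572, -0.181, 0.142]
tool_rot: [-179.9, 0.4, -173.2]
force: [-1.1, 3.7, 23.3]
finger_gap: 0.025
[-1.14561226  3.6522083  23.26906802] 0.025047851246664185
```

View pics/s9.png

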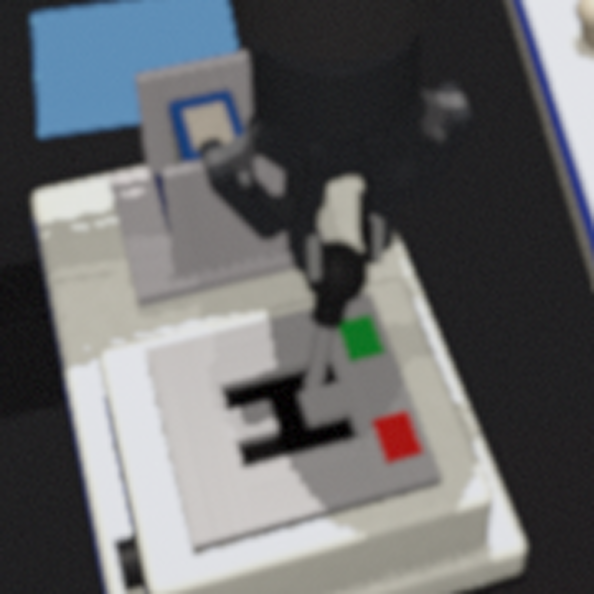

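The lever is in the green slot. Releasing and lifting clear.

```bash
python3 -m inch '[[[0,0,0],[0,0,0],-0.2],[[0,0,0],[0,0,0],0],[[0,0,0],[0,0,0],0.5],[[0,0,0],[0,0,0],1],[[0,0,0],[0,0,0],1],[[0,0,0],[0,0,0],1],[[0,0,0],[0,0,0],1],[[0,0,0],[0,0,1],1],[[0,0,0],[0,0,3],1],[[0,0,0],[0,0,6],1],[[0,0,0],[0,0,9],1],[[0,0,0],[0,0,10],1]]'
cat > k.py <<'E'
from h import *
print(env.get_obs()["eef_pos"])
import sys
t=sys.argv[1]
for n in ["wrist","top","side"]:
    c=env.read_camera(n); W=cloud(c); cv2.imwrite(f"pics/{t}_{n}.png",c["img"][:,:,::-1])
    P=W[(W[...,2]>.145)&(W[...,2]<.185)&(abs(W[...,0]-.555)<.04)&(abs(W[...,1]+.18)<.04)]
    if len(P)<30: print(n,len(P)); continue
    A=np.c_[2*P,np.ones(len(P))]; s=np.linalg.lstsq(A,(P**2).sum(1),rcond=None)[0]; print(n,len(P),"sphere",s[:3],np.sqrt(s[3]+s[:3]@s[:3]),"to tag",np.hypot(s[0]-.5683,s[1]+.1793))
E
python3 k.py r1
```

```text
t: 19.55
eef_pos: [0.556, -0.1819, 0.244]
tool_rot: [-179.9, 0.4, -173.3]
force: [0.8, -1.5, 1.2]
finger_gap: 0.0855
[ 0.55602344 -0.18192112  0.24404203]
wrist 1410 sphere [ 0.55424275 -0.1831937   0.16003142] 0.016600296898493405 to tag 0.014586541036253078
top 155 sphere [ 0.5543924  -0.18219835  0.1638395 ] 0.015579983317215485 to tag 0.014206401491933427
side 330 sphere [ 0.55568025 -0.1810951   0.15978354] 0.017313133021299016 to tag 0.012746782653000048
```

View pics/r1_wrist.png

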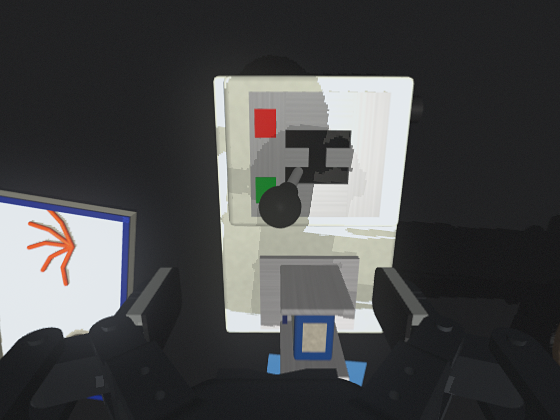

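The knob, at pixel (280,207), is about 14 mm from the green tag, so it is fully home. I'll raise the arm clear, then recheck the case, the lever and the bystanders.

```bash
python3 -m inch '[[[0,0,0],[-2,-2,2],1],[[0,0,0],[-4,-4,4],1],[[0,0,0],[-6,-6,6],1],[[0,0,0],[-6,-8,6],1],[[0,0,0],[-6,-8,6],1],[[0,0,0],[-6,-8,6],1],[[0,0,0],[-6,-8,6],1]]'
python3 k.py r2; python3 - <<'E'
from h import *
for n in ["top","side"]:
    c=env.read_camera(n); W=cloud(c); d=np.load(f"pics/{n}0.npz")
    hsv=cv2.cvtColor(c["img"],cv2.COLOR_RGB2HSV); H,S,V=[hsv[...,i].astype(int) for i in range(3)]
    P=W[(W[...,2]>.122)&(W[...,2]<.136)&(abs(W[...,0]-.5015)<.03)&(abs(W[...,1]+.041)<.033)]
    print(n,"case",len(P),np.median(P,0),cv2.minAreaRect((P[:,:2]*1000).astype(np.float32)))
    for nm,b in dict(jar=(.64,.75,.2,.3,.1,.12),dish=(.6,.8,.3,.45,.012,.025),coral=(.75,.9,.06,.2,.03,.06)).items():
        f=lambda W:np.nanmedian(W[(W[...,0]>b[0])&(W[...,0]<b[1])&(W[...,1]>b[2])&(W[...,1]<b[3])&(W[...,2]>b[4])&(W[...,2]<b[5])],0).round(4)
        print(nm,f(d["W"]),f(W))
E
```

```text
t: 20.28
eef_pos: [0.4936, -0.2609, 0.2971]
tool_rot: [179.9, -0.1, -173.3]
force: [0.2, 0.4, -0.4]
finger_gap: 0.085
[ 0.49361657 -0.26088267  0.29711592]
wrist 912 sphere [ 0.55425192 -0.1829478   0.15915486] 0.017231450533720424 to tag 0.01451396076857745
top 0
side 324 sphere [ 0.55574287 -0.18134602  0.16042586] 0.016968498573987117 to tag 0.012722718573182749
top case 386 [ 0.50288487 -0.04026959  0.13142496] ((504.9139709472656, -43.10790252685547), (44.09959411621094, 65.99688720703125), 6.777790546417236)
jar [0.6922 0.2483 0.1108] [0.6923 0.2484 0.1108]
dish [0.6834 0.3972 0.0188] [0.6834 0.3971 0.0187]
coral [0.8107 0.1135 0.0457] [0.8114 0.1135 0.0455]
side case 395 [ 0.5028691  -0.03817711  0.13125812] ((503.28057861328125, -37.47501754760742), (39.957645416259766, 53.581764221191406), 6.206857204437256)
jar [0.6932 0.2439 0.1109] [0.6928 0.2443 0.1107]
dish [0.6783 0.4033 0.0196] [0.6802 0.4029 0.0196]
coral [0.8109 0.1041 0.0444] [0.8098 0.1037 0.0447]
```

View pics/r2_top.png

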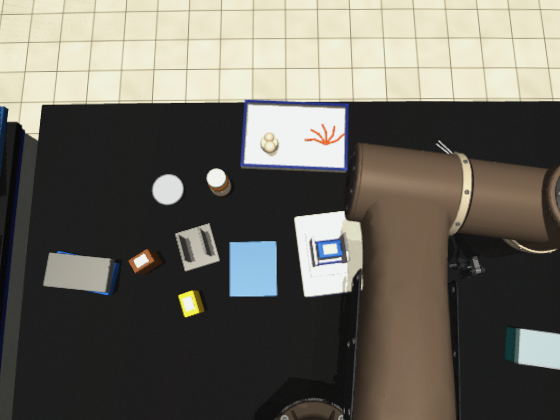

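View pics/r2_side.png

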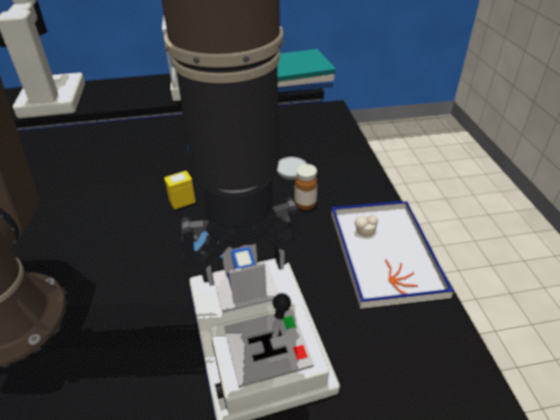

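The top view shows the case in the cradle at (330,249), and the side view shows the lever in the green slot at (282,303). The bystanders haven't moved and the arm is clear.

```bash
python3 - <<'E'
from cell import env
print(env.get_obs()["joint_vel"].round(1)); print(env.hand_in())
E
```

```text
[-0.1 -0.2  0.2  0.2 -0.   0.1]
the job is handed in; nothing more can be done
None
```

The case is in the shaker's cradle and the lever is home in the green-tagged slot. I handed the job in at about 20.5 s of the 54 s allowed. The hand-in gave no verdict, so the checks below are all I have.

**What I did:** I took the case out of the stand across its 60 mm length, put it down on the mat, and took it again across its 40 mm width. I then lowered it into the cradle until it touched the deck and released it. With a light 20 N grip on the knob I moved the lever left along the neutral slot and forward into the green slot, then let go and moved the arm clear.

**Last checks:**
- **Case:** it stands flat on the deck. Its top is at about 0.131 m (0.130 expected) and its centre within about 3 mm of the cradle's by the median points. The fitted outlines were noisier, up to about 4 mm off, because the walls and arm partly hid the case. Its length lies along the cradle's y axis to within about 1°.
- **Lever:** the knob was about 13 to 15 mm from the green tag (limit 22 mm), by all three cameras after release. The top camera could not see it in the last check because the arm was in the way.
- **Jar, dish and coral:** all within 2 mm of where they started, which is measurement noise.
- **Forces:** the highest reading I saw was 23 N upward on the tool, at the end of the forward push. The gripper read 25 to 29 mm on the 34 mm knob; the cause is not known, but the pictures showed the knob held between the pads.
- **Arm:** still and touching nothing at hand-in.

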